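Knock in the jig's spring pin and clip the hammer back on its snap hook

ROBOT

A 6-joint arm with a two-finger parallel gripper is mounted at the origin on the work surface. World frame = base frame: x ahead of the robot, y to its left, z up, the work surface at z = 0. Lengths are in mm, angles in degrees, forces in N, time in s.
With the tool pointing down it reaches from about 325 to 775 mm from the base axis. Payload 5.5 kg.
Tool frame: the origin (TCP) lies at the very end of the fingers, on their centre line; the grasp point (between the pads) lies pinch_z behind it (pinch_z is the distance from the TCP to the grasp point, in mm); z points along the fingers, y is the line along which they close (so a half turn about z gives the same grasp; the last joint's range is limited). The gripper opens to 85 mm and grips with 20 to 120 N. Pads are 22 mm wide; open, the fingers measure 114 mm over their backs; the gripper's body (76 mm by 85 mm) begins 54 mm behind the grasp point. The pads swing forward as they close: fully open they stand 13 mm farther back than shut.
Start: joints at [66.022, 5.22, 70.514, -0, 104.267, -3.249], TCP at [212.38, 561.169, 231.275] pointing down, gripper open.
Joint ranges: [-164.24, 164.24], [-49.07, 125.15], [9.68, 141.18], [-86.29, 266.29], [3.28, 154.24], [-151.56, 151.56]. Speed limits (degrees/s): [147.25, 147.25, 172.46, 180, 180, 180].

INTERFACE

Orientations are given as a 3x3 rotation matrix whose columns are the frame's x, y, z axes.
In Python, from cell import get_obs, camera, sign_off, pinch_z gives the robot as it stands.
- The arm moves only by the shell command python3 -m handwheel 'ROWS' [FORCE]. ROWS is JSON, a list that holds one entry, the list of rows, each a list of 7 numbers: the finger opening in cm, from 0 to 8.54, then the shift along the tool's x, y, z in cm, then the turn, a rotation vector about the tool's x, y, z in rad. A call has 1 to 5 rows; each row is the pose to reach, as a shift and turn from the pose commanded when the call began, along the tool's axes at that moment; what a row does not reach only later rows make up. A row lasts 1/10 s, in which the tool goes at most 50 mm and 8.59 degrees, less where a joint would pass 70% of its speed; a pose out of reach is approached as far as the arm can. A call with a gripper value outside its range is refused whole. The fingers move at their own pace and stop on an object; FORCE is the grip in N (left out, the last holds). Time passes only in rows, so rows that repeat a pose let the fingers close. It gives the time, the measured TCP pose, the force, the opening and the grip force at its end, in the units of the state.
- get_obs(): the state, without advancing time (a new reading comes with each control period).
- camera(name): name is "scene" or "top" or "wrist"; returns a dict with "image" (384x512x3 uint8, red, green, blue), "range_z" (384x512 float32, mm along the optical axis (not along the pixel's ray), 0 where there is no reading), "fx", "fy", "cx", "cy" (pixels), "k1" (the pictures are not rectified: a ray, as slopes to the right and down, at radius r is drawn at 1 + k1 r^2 times it, then the intrinsics apply), "view" (4x4, takes a point from world to camera coordinates). Camera axes: x right, y down, z forward; pixel columns grow to the right and rows downward; lengths in mm; the calibration is good to about 2 mm. A picture is of the moment at which its call begins.
- sign_off(): hands the job in; it is judged then, once.
The state is a dict: "t": time; "joints": joint angles; "dq": joint speeds; "joint_torque": joint torques, N m; "tcp_pos": TCP position; "eef_rot": TCP orientation; "contact_force": force on the tool from outside, world axes, zero at the start; "moment": the same for the moment, N m; "gripper_width": finger opening in mm; "gripper_force": force on a finger pad.
Only numpy, scipy, OpenCV 4.12 (cv2) and the standard library are available. Lean on these libraries where they do the work, as an engineer would, in place of code of your own. Each camera call takes 0.05 s, during which the arm holds its last target. There are 200 camera calls.

TASK

Take the small hammer from its rest and use its head to knock the welding jig's orange spring pin down flush with its block, keeping the gripper off the jig. Then push the hammer's ring in past the red sprung gate of the snap hook under the yellow jib, let the gate snap shut and leave the hammer hanging there still. Leave the can, the red magnet block and the wire brush where they are.

Things in the scene. Friction and masses are not known exactly. Their poses are not given: they have to be found in the camera images.
- hammer_grip (a point): Centre of the hammer's blue handle (88 long x, 20 wide y, 16 high z); grasp here. 0.3 kg. x runs along the handle from head to ring, z along the head's axis, up at the start. Steel head: diameter 32, from z -30 to +30, centred at x = -50. At first the head stands on the bench and the handle lies level, 30 up, on a wooden rest, ring end away from the robot or to its left.
- hammer_ring (a point): Centre of the hammer's rigid steel eye ring, 70 along +x from hammer_grip. Bar 8 thick, inner diameter 36, outer 52, in the hammer's xy plane (its hole runs along z). Axes as hammer_grip.
- hammer_face (a point): Centre of the head's lower face (diameter 32), which strikes: x = -50, z = -30 from hammer_grip. Axes as hammer_grip.
- rest: Fixed wooden rest under the handle, 16 (x) by 50 (y), 22 high, with two cheeks 31 high beside the handle. Origin mid-underside on the bench; the hammer's grip centre starts 34 to its -x side.
- jig: Fixed grey jig, origin on the bench right under the pin, z up, +x turned 0.2 to 1.2 rad left of straight ahead. Plate x -65..85, y -60..60, 12 high. Pin block 56 x 50, top at z = 50. Two steel stops 76 high hem in the head: faces at x = -36 and at y = +34. Brass block 32 high at x 48..78, y -50..-20. Bring the hammer in with its ring end to +x: that side is open.
- pin_top (a point): Top of the orange spring pin (diameter 10), moving with it. It starts 11 to 14 above the top of its block.
- pin (a joint): How far the pin is driven down, m: starts at 0 to 0.003; 0.014 is flush with the block's top, its stop. Friction of about 7 N holds it: it stays where it is left.
- jib: Fixed yellow jib, origin on the bench under its hook's seat, z up; the hook opens to -x (the robot's right within 0.4 rad). Beam over the hook 30 wide, z 312..334, x -95..137, with a cross bar at x -68..-48, y -80..80; post at x 103..137, foot 84 wide. Rubber pad (x 12..20, y -30..30, z 40..100) on an arm from the post stops the hung hammer. Hook: 9 thick bar, a J in the xz plane leaning 35 degrees to -x.
- hook_seat (a point): Middle of the hook's bar at the bottom of its throat, 200 up. Axes as jib, in which n = (-0.574, 0, 0.819) points up along the nose and a = (-0.819, 0, -0.574) outward across the throat. Offsets from here: nose at a = 16, n 0 to 45; spine at a = -16, n 0 to 72, then straight up to the beam; throat 23 clear.
- nose_tip (a point): Tip of the nose (a 16, n 45 from hook_seat). Axes as jib. The beam calls for a tool leaning back 35 degrees: hammer z along n, handle down and outward along a; bring the ring in under the beam at n = 68, then push along -n with its centre at a = 22 +-6: the nose passes through the ring, which meets the gate near n = 50, is past it below 22 and touches the seat at n = 9.
- gate (a joint): Angle of the hook's red sprung gate, rad: 0 shut, up to 0.95 pressed inward (down into the throat). Bar 6 thick, 34 long, hinged on the spine at a = -16, n = 62; its end lies inside the nose tip. 3 to 6 N from the ring push it in; it springs shut by itself.
- rod_can: Bystander: tin can of filler rods, diameter 72, 85 high, rods to 120, at the near (-x, +y) corner of the jig. Origin mid-underside.
- magnet_square: Bystander: red magnet block 70 x 70 x 18 on the bench behind the rest. Origin mid-underside.
- wire_brush: Bystander: wooden wire brush 120 (x) x 28 x 26 high on the bench under the jib. Origin mid-underside.
Things that resemble listed ones, but are neither listed nor needed, are in the scene too. What is shaped like the part that bears hammer_grip but green or turquoise is not meant. Of the things that look like the jig, take the one that is farthest to the robot's right at the start.

How it is judged:
By the outcome, as a careful person would: the job done as asked, in the order asked, and still so for the second after the job is handed in, with the robot touching nothing.
It also fails if it takes over 61 s, if anything falls off the work surface, if the arm or the gripper's body presses on something with over 40 N, if the wrist force passes 120 N, or if a joint passes its speed limit or range.

## Working session

There is one attempt and no reset: what is moved stays moved. The work goes in short steps, Python scripts to look and compute and a shell command to move; the robot and the scene stay as the last step left them, time stands still between calls to the robot, and variables do not carry over. Pictures are saved under pics/ and viewed, at most 10 in all, crops included, and the job is handed in when it is done.

```bash
ls; mkdir -p pics; cat > h.py <<'E'
import numpy as np, cv2, json
from cell import get_obs, camera, sign_off, pinch_z
def snap(n):
    c=camera(n); np.save('pics/%s.npy'%n,c,allow_pickle=True); return c
def load(n): return np.load('pics/%s.npy'%n,allow_pickle=True).item()
def cloud(c):
    K=np.array([[c['fx'],0,c['cx']],[0,c['fy'],c['cy']],[0,0,1.]])
    v,u=np.mgrid[0:384,0:512]
    p=np.stack([u,v],-1).reshape(-1,1,2).astype(np.float64)
    s=cv2.undistortPoints(p,K,np.array([c['k1'],0,0,0.])).reshape(384,512,2)
    z=c['range_z'].astype(float)
    P=np.stack([s[...,0]*z,s[...,1]*z,z],-1)
    V=np.array(c['view']); W=(P-V[:3,3])@V[:3,:3]
    W[z==0]=np.nan
    return W
def proj(c,X):
    V=np.array(c['view']);p=V[:3,:3]@np.asarray(X,float)+V[:3,3];s=p[:2]/p[2];s=s*(1+c['k1']*(s@s))
    return s*[c['fx'],c['fy']]+[c['cx'],c['cy']]
def show(img,name,scale=1):
    cv2.imwrite('pics/'+name,cv2.resize(img[...,::-1],None,fx=scale,fy=scale))
def rel(R,t,R0=None,t0=None):
    """tool target (world, mm) -> row numbers from current commanded pose"""
    from scipy.spatial.transform import Rotation as Ro
    o=get_obs(); R0=np.array(o['eef_rot']) if R0 is None else R0; t0=np.array(o['tcp_pos']) if t0 is None else t0
    return np.round(R0.T@(np.array(t)-t0)/10,2).tolist(), np.round(Ro.from_matrix(R0.T@R).as_rotvec(),3).tolist()
E
python3 - <<'E'
from h import *
a=snap('scene');b=snap('top')
im=np.hstack([a['image'],b['image']]); show(im,'a.png',0.78)
show(b['image'],'b.png',1.5)
o=get_obs();print(pinch_z,o)
for c in (a,b):print(np.array(c['view']).round(3).tolist(),c['fx'],c['k1'])
E
```

```text
pics
18.700000000000003 {'t': 0.1, 'joints': array([ 6.60219419e+01,  5.26037023e+00,  7.05752707e+01, -1.17743675e-03,
        1.04268341e+02, -3.24761751e+00]), 'dq': array([ 0.07446344,  0.05792113, -0.24734054,  0.04387741,  0.00237367,
        0.10370649]), 'joint_torque': array([ 3.12825439e-03, -4.60214853e+01, -4.19223583e+01, -5.16825878e-05,
        1.05669379e-02, -1.91236688e-05]), 'tcp_pos': array([212.2744084 , 560.91538282, 230.24462516]), 'eef_rot': array([[-9.35254286e-01,  3.53975852e-01, -7.19320993e-04],
       [ 3.53976573e-01,  9.35252805e-01, -1.66629601e-03],
       [ 8.29184280e-05, -1.81303326e-03, -9.99998353e-01]]), 'contact_force': array([-0.3058589 , -0.45078311, -0.39656191]), 'moment': array([-0.00921912,  0.01735861, -0.00039906]), 'gripper_force': 0.0, 'gripper_width': 85.07472858857302}
[[0.88, 0.475, -0.007, -492.078], [0.357, -0.671, -0.65, -125.355], [-0.313, 0.569, -0.76, 1281.546], [0.0, 0.0, 0.0, 1.0]] 430.41976890473603 -0.04622396116612376
[[-0.024, -1.0, -0.006, -13.035], [-0.991, 0.024, -0.132, 618.977], [0.132, 0.003, -0.991, 1275.374], [0.0, 0.0, 0.0, 1.0]] 404.3431720684782 -0.12486903515083948
```

View pics/a.png

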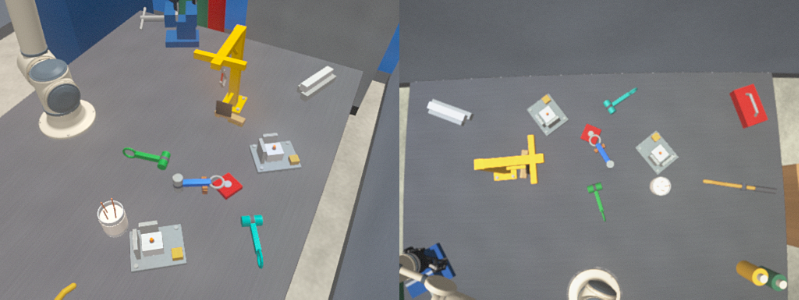

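View pics/b.png

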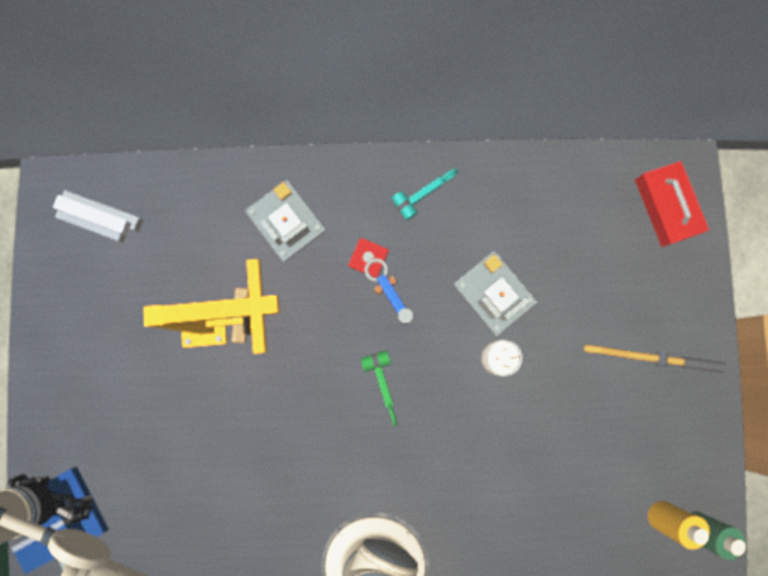

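The blue hammer is at (390,290) in top x1.5, with its head at (404,315) and ring at (375,268). The lookalikes are the green hammer (380,375) and the turquoise one (425,190). There are jigs at (285,220) and (500,292), and I take the second because it is farthest to the right, beside the can (502,357). The jib is at (225,310).

```bash
cat > m.py <<'E'
from h import *
c=load('top'); W=cloud(c); im=c['image'].astype(int)
hsv=cv2.cvtColor(c['image'],cv2.COLOR_RGB2HSV).astype(int); H,S,Vv=hsv[...,0],hsv[...,1],hsv[...,2]
v,u=np.mgrid[0:384,0:512]
def box(u0,u1,v0,v1): return (u>u0/1.5)&(u<u1/1.5)&(v>v0/1.5)&(v<v1/1.5)
def rect(m,n):
    P=W[m]; P=P[~np.isnan(P).any(1)]; r=cv2.minAreaRect(P[:,:2].astype(np.float32)); print(n,len(P),'mean',P.mean(0).round(1),'zmed',np.median(P[:,2]).round(1),'rect',np.round(r[0],1),np.round(r[1],1),round(r[2],1)); return P
z=W[...,2]
rect(box(360,420,260,330)&(H>100)&(H<125)&(S>120),'handle')
rect(box(385,420,295,330)&(z>50)&(S<100),'headtop')
rect(box(362,392,252,285)&(z>24)&(S<90),'ring')
rect(box(445,545,240,340)&(z>6)&(z<17)&(S<70),'plate')
rect(box(445,545,240,340)&(z>42)&(z<56),'blocktop')
rect(box(445,545,240,340)&(z>66),'stops')
rect(box(490,512,280,305)&(H<15)&(S>120),'pin')
rect(box(480,505,250,275)&(S>100),'brass')
rect(box(475,525,335,380)&(z>70),'can')
P=rect(box(130,290,250,365)&(z>322)&(S>100),'jibtop')
rect(box(240,270,250,295)&(z>300)&(S>100),'crossL');rect(box(240,270,325,365)&(z>300)&(S>100),'crossR')
rect(box(135,240,290,330)&(z>322)&(S>100),'beam')
E
python3 m.py
python3 - <<'E'
from h import *
a=load('scene')['image'];b=load('top')['image']
f=lambda i,x,y,w,h,s:cv2.resize(i[y:y+h,x:x+w],(400,400) if s is None else s)
show(np.vstack([np.hstack([f(a,240,20,100,150,(266,400)),f(b,230,155,60,65,(369,400))]),np.hstack([f(b,295,160,70,55,(635,200))])]) if 0 else np.hstack([f(a,240,20,100,150,(266,400)),f(b,230,155,60,65,(266,400)),f(b,295,160,70,60,(266,400))]),'c.png')
E
```

```text
handle 158 mean [589.4 -49.1  36.9] zmed 38.0 rect [593.1 -47.6] [89.3 19.6] 29.7
headtop 70 mean [539.3 -78.7  60. ] zmed 59.8 rect [539.4 -77.5] [28.6 26.1] 88.4
ring 90 mean [645.5 -17.6  33.1] zmed 33.1 rect [642.4 -20.7] [77.5 49.2] 67.0
plate 989 mean [ 591.7 -276.1   11.8] zmed 12.1 rect [ 593.1 -283. ] [202.3 214.3] 0.3
blocktop 271 mean [ 577.8 -286.1   49.6] zmed 49.7 rect [ 566.8 -285.8] [73.8 71.2] 37.4
stops 146 mean [ 548.7 -286.9   75.2] zmed 75.2 rect [ 548.  -288.4] [95.8 42.7] 86.5
pin 2 mean [ 580.3 -285.3   62.9] zmed 62.9 rect [ 580.3 -285.3] [2.9 0. ] -172.1
brass 74 mean [ 650.6 -275.9   31.5] zmed 31.8 rect [ 650.8 -277. ] [27.1 27.3] 35.4
can 154 mean [ 445.  -281.8   82.1] zmed 81.2 rect [ 443.2 -281.9] [69.9 71.1] 74.1
jibtop 1517 mean [537.  239.4 333.3] zmed 333.5 rect [560.5 255. ] [224.9 153.6] 75.0
crossL 216 mean [589.6 186.  332.3] zmed 333.3 rect [590.5 187.3] [61.6 20.6] 3.5
crossR 159 mean [485.2 177.6 331.6] zmed 333.2 rect [484.8 178.9] [46.4 18.4] 4.0
beam 791 mean [532.8 293.5 333.3] zmed 333.4 rect [532.7 294. ] [ 32.8 168. ] 3.8
```

View pics/c.png

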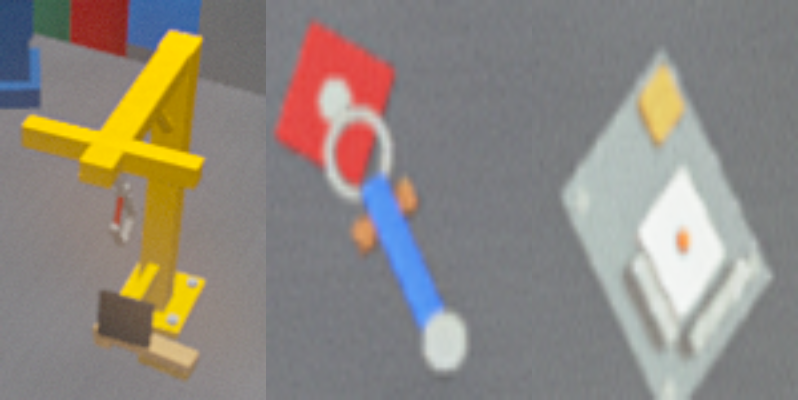

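The choice holds: the blue hammer lies on its wooden rest with its ring over the red magnet, and the right-hand jig has its orange pin in the white block with stops toward the robot. The hook hangs under the beam.

```bash
cat >> h.py <<'E'
from scipy.spatial.transform import Rotation as Ro
HG=np.array([584,-52,30.]);HY=29.8
PIN=np.array([580.3,-285.3]);JY=36.5
JO=np.array([536.6,241.1]);PSI=94.2
def down(yaw):
    c,s=np.cos(np.radians(yaw)),np.sin(np.radians(yaw)); return np.array([[c,s,0],[s,-c,0],[0,0,-1]])
def dn(yaw,grip): return down(yaw),np.array(grip,float)-[0,0,pinch_z]
# hang: ring at (a,n,y) in hook frame, tool: hammer tilt th (35) about jib y
def hang(a,n,y=0,th=35,off=70.):
    J=np.column_stack([*( (lambda c,s:([c,s,0],[-s,c,0],[0,0,1]))(np.cos(np.radians(PSI)),np.sin(np.radians(PSI))))])
    A=np.array([-.819,0,-.574]);N=np.array([-.574,0,.819])
    t=np.radians(th);hx=np.array([np.cos(t),0,np.sin(t)]);hz=np.array([-np.sin(t),0,np.cos(t)])
    ring=np.array([0,y,200])+a*A+n*N
    grip=ring-off*hx
    R=np.column_stack([hx,[0,-1,0],-hz])
    tcp=grip-hz*pinch_z
    return J@R, J@tcp+[*JO,0]
E
python3 -c "
from h import *
print(rel(down(29.8),[380,0,250]))
print(rel(*dn(29.8,[584,-52,150])))"
```

```text
([-35.54, -46.53, -1.89], [-0.001, 0.002, 2.26])
([-56.46, -44.15, 9.97], [-0.001, 0.002, 2.26])
```

```bash
python3 -m handwheel '[[[6,-35.5,-46.5,-1.9,0,0,2.26],[6,-35.5,-46.5,-1.9,0,0,2.26],[6,-35.5,-46.5,-1.9,0,0,2.26],[6,-35.5,-46.5,-1.9,0,0,2.26],[6,-35.5,-46.5,-1.9,0,0,2.26]]]' 
python3 -c "
from h import *
print(rel(down(29.8),[380,0,250]))
print(rel(*dn(29.8,[584,-52,150])))"
```

```text
t: 0.6
tcp_pos: [283.8, 319.9, 238.9]
eef_rot: [[-0.438, 0.899, -0.0], [0.899, 0.438, -0.001], [-0.0, -0.0, -1.0]]
contact_force: [0.9, 0.1, 0.3]
gripper_width: 60.1
gripper_force: 0.0
([-32.97, -5.37, -1.1], [-0.0, 0.001, 1.504])
([-46.57, 10.69, 10.77], [-0.0, 0.001, 1.504])
```

```bash
python3 -m handwheel '[[[6,-33,-5.4,-1.1,0,0,1.5],[6,-33,-5.4,-1.1,0,0,1.5],[6,-33,-5.4,-1.1,0,0,1.5],[6,-33,-5.4,-1.1,0,0,1.5],[6,-33,-5.4,-1.1,0,0,1.5]]]' 
python3 -c "
from h import *
print(rel(*dn(29.8,[584,-52,150])))"
```

```text
t: 1.1
tcp_pos: [356.9, 80.9, 247.5]
eef_rot: [[0.292, 0.956, 0.0], [0.956, -0.292, 0.0], [0.0, 0.0, -1.0]]
contact_force: [1.6, 0.3, -0.0]
gripper_width: 59.9
gripper_force: 0.0
([-6.07, 25.6, 11.63], [0.0, -0.0, 0.754])
```

```bash
python3 -m handwheel '[[[6,-6.1,25.6,11.6,0,0,0.754],[6,-6.1,25.6,11.6,0,0,0.754],[6,-6.1,25.6,11.6,0,0,0.754],[6,-6.1,25.6,11.6,0,0,0.754],[6,-6.1,25.6,11.6,0,0,0.754]]]' 
python3 -m handwheel '[[[6,0,2.9,1.3,0,0,0.05],[6,0,2.9,1.3,0,0,0.05]]]'
python3 - <<'E'
from h import *
print(rel(*dn(29.8,[584,-52,150])))
c=snap('wrist'); show(c['image'],'d.png',1.2)
for n,p in dict(grip=[584,-52,38],ring=[644.7,-17.2,34],head=[540.6,-76.8,60]).items(): print(n,proj(c,p)*1.2)
W=cloud(c);np.set_printoptions(precision=1,suppress=True)
hsv=cv2.cvtColor(c['image'],cv2.COLOR_RGB2HSV).astype(int)
m=(hsv[...,0]>100)&(hsv[...,0]<125)&(hsv[...,1]>120)&(W[...,2]>30)&(W[...,2]<45)
P=W[m];print(len(P),cv2.minAreaRect(P[:,:2].astype(np.float32)),P.mean(0))
m=(W[...,2]>55)&(W[...,2]<65)&(hsv[...,1]<90);P=W[m];print(len(P),cv2.minAreaRect(P[:,:2].astype(np.float32)))
E
```

```text
t: 1.6
tcp_pos: [556.1, -33.1, 145.3]
eef_rot: [[0.866, 0.5, -0.001], [0.5, -0.866, 0.0], [-0.0, -0.0, -1.0]]
contact_force: [0.3, 0.7, 0.6]
gripper_width: 60.1
gripper_force: 0.0
t: 1.8
tcp_pos: [569.2, -59.5, 129.1]
eef_rot: [[0.889, 0.458, -0.007], [0.458, -0.889, 0.0], [-0.006, -0.003, -1.0]]
contact_force: [0.4, 0.4, -0.7]
gripper_width: 60.1
gripper_force: 0.0
([1.65, 0.01, -0.23], [-0.003, 0.006, -0.045])
grip [307.29558625 218.24722641]
ring [302.2329582  106.18002945]
head [310.59265834 301.93411199]
2641 ((588.3089599609375, -48.837135314941406), (87.53197479248047, 19.617265701293945), 30.13488006591797) [590.7 -47.5  37.2]
1826 ((514.4284057617188, -200.44898986816406), (113.72054290771484, 266.39324951171875), 8.308891296386719)
```

View pics/d.png

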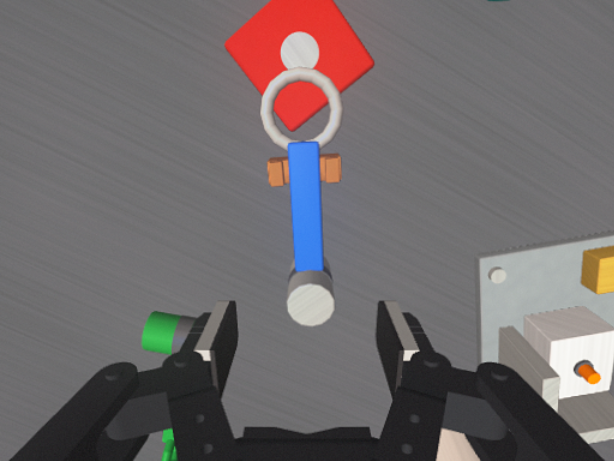

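The view shows the head at (311,304) and the ring at (301,109), which match the prediction to about 3 mm. The jaws straddle the handle line. Next I go down over the grip.

```bash
python3 - <<'E'
from h import *
c=load('wrist');W=cloud(c);np.set_printoptions(precision=1,suppress=True)
hsv=cv2.cvtColor(c['image'],cv2.COLOR_RGB2HSV).astype(int)
v,u=np.mgrid[0:384,0:512]
m=(hsv[...,0]<14)&(hsv[...,1]>180)&(u>470)&(v>290);P=W[m];P=P[P[:,2]>60];print('pin',len(P),P.mean(0),P[:,2].max())
m=(abs(W[...,2]-76)<3)&(u>400)&(v>260);P=W[m];print('stops',len(P),cv2.minAreaRect(P[:,:2].astype(np.float32)))
m=(abs(W[...,2]-50)<2)&(u>430)&(v>250)&(hsv[...,1]<90);P=W[m];print('block',len(P),cv2.minAreaRect(P[:,:2].astype(np.float32)))
print(rel(*dn(30,[585,-51.4,60])));print(rel(*dn(30,[585,-51.4,30])))
E
```

```text
pin 20 [ 579.7 -282.9   61.5] 62.533015313798096
stops 666 ((554.1494140625, -280.1705017089844), (89.814697265625, 21.591617584228516), 76.40835571289062)
block 2352 ((568.4519653320312, -282.99908447265625), (71.93768310546875, 70.37409210205078), 44.67470169067383)
([1.76, 0.18, 8.96], [-0.003, 0.004, -0.046])
([1.77, 0.19, 11.96], [-0.003, 0.004, -0.046])
```

```bash
python3 -m handwheel '[[[5,1.8,0.2,6,0,0,-0.046],[5,1.8,0.2,9,0,0,-0.046],[5,1.8,0.2,11,0,0,-0.046],[5,1.8,0.2,11.9,0,0,-0.046],[5,1.8,0.2,11.9,0,0,-0.046]]]' 
python3 -c "
from h import *
print(rel(*dn(30,[585,-51.4,30])))"
```

```text
t: 2.35
tcp_pos: [585.7, -49.5, 14.5]
eef_rot: [[0.864, 0.503, -0.001], [0.503, -0.864, 0.0], [-0.001, -0.001, -1.0]]
contact_force: [-0.6, 0.5, 0.4]
gripper_width: 49.8
gripper_force: 0.0
([-0.16, 0.12, 0.32], [-0.001, 0.001, 0.003])
```

```bash
python3 -m handwheel '[[[4.5,-0.1,0.1,0.2,0,0,0],[4.5,-0.1,0.1,0.2,0,0,0],[1,-0.1,0.1,0.2,0,0,0],[1,-0.1,0.1,0.2,0,0,0],[1,-0.1,0.1,0.2,0,0,0]]]' 100
python3 -m handwheel '[[[1,0,0,0,0,0,0],[1,0,0,0,0,0,0],[1,0,0,0,0,0,0],[1,0,0,0,0,0,0]]]'
```

```text
t: 2.85
tcp_pos: [587.0, -51.8, 14.4]
eef_rot: [[0.865, 0.502, 0.003], [0.502, -0.865, -0.0], [0.002, 0.001, -1.0]]
contact_force: [-0.8, 0.4, 6.6]
gripper_width: 18.1
gripper_force: 98.7
t: 3.25
tcp_pos: [587.0, -51.8, 14.4]
eef_rot: [[0.865, 0.502, 0.002], [0.502, -0.865, -0.0], [0.002, 0.001, -1.0]]
contact_force: [-0.7, 0.7, 5.8]
gripper_width: 18.4
gripper_force: 98.7
```

```bash
python3 -m handwheel '[[[1,0,0,-2,0,0,0],[1,0,0,-5,0,0,0],[1,0,0,-9,0,0,0],[1,0,0,-12,0,0,0],[1,0,0,-12,0,0,0]]]'
python3 - <<'E'
from h import *
np.set_printoptions(precision=1,suppress=True)
c=snap('wrist');show(c['image'],'e.png',1.2);W=cloud(c)
o=get_obs();print(o['contact_force'],o['gripper_width'])
R=np.array(o['eef_rot']);t=o['tcp_pos'];T=(W-t)@R
np.save('pics/T.npy',T)
hsv=cv2.cvtColor(c['image'],cv2.COLOR_RGB2HSV).astype(int)
m=(hsv[...,0]>100)&(hsv[...,0]<125)&(hsv[...,1]>120)&(T[...,2]<40)&(abs(T[...,1])<40)
P=T[m];print('handle',len(P),P.mean(0),P.min(0),P.max(0))
m=(T[...,2]<30)&(T[...,0]>40)&(T[...,0]<110)&(abs(T[...,1])<45);P=T[m];print('ring',len(P),P.mean(0),P.min(0),P.max(0), np.polyfit(P[:,0],P[:,2],1))
m=(T[...,2]<5)&(T[...,0]<-25)&(T[...,0]>-90)&(abs(T[...,1])<25)&(T[...,2]>-70);P=T[m];print('head',len(P),P.mean(0),P.min(0),P.max(0))
print(rel(*dn(36.5,[PIN[0]+50*np.cos(.637),PIN[1]+2+50*np.sin(.637),150])))
E
```

```text
t: 3.75
tcp_pos: [588.3, -52.0, 138.1]
eef_rot: [[0.865, 0.502, 0.009], [0.502, -0.865, -0.001], [0.007, 0.005, -1.0]]
contact_force: [0.8, 0.5, -2.7]
gripper_width: 18.1
gripper_force: 98.2
[ 0.4  0.1 -3.7] 17.80594712239613
handle 7245 [  9.5   0.3 -26.1] [-41.3 -10.7 -83.7] [ 47.5  23.6 -12.4]
ring 6901 [ 65.9   0.9 -22.3] [ 40.  -24.9 -28.1] [ 91.1  27.1 -12.4] [  0.  -24.8]
head 1560 [-36.7   0.2 -23.1] [-51.2 -15.3 -32.6] [-25.   15.6   3.6]
([-7.24, 19.12, 0.36], [0.003, -0.003, -0.111])
```

View pics/e.png

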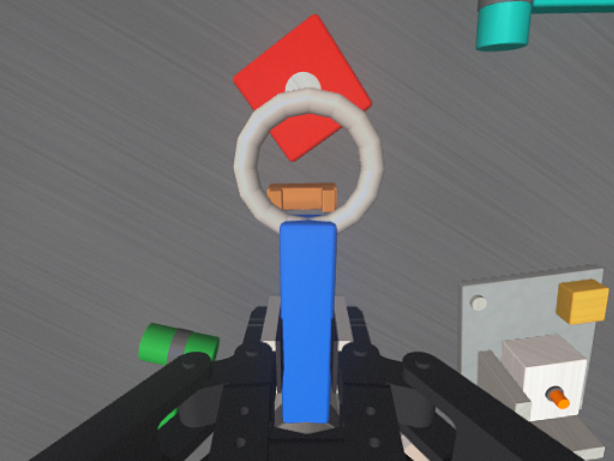

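The hammer hangs level in the jaws, with the handle at column 308 and the ring at (308,163). The jig is at lower right, with its pin at (558,398).

```bash
python3 - <<'E'
from h import *
np.set_printoptions(precision=1,suppress=True)
T=np.load('pics/T.npy');c=load('wrist')
hsv=cv2.cvtColor(c['image'],cv2.COLOR_RGB2HSV).astype(int)
m=(T[...,2]<-15)&(T[...,0]>52)&(T[...,0]<110)&(abs(T[...,1])<45)&(hsv[...,1]<90);P=T[m]
from scipy.optimize import least_squares
r=least_squares(lambda q:np.hypot(P[:,0]-q[0],P[:,1]-q[1])-22,[66,0],loss='soft_l1');print('ring c',r.x,'topz',np.percentile(P[:,2],5))
print(cv2.minEnclosingCircle(P[:,:2].astype(np.float32)))
m=(hsv[...,0]>100)&(hsv[...,0]<125)&(hsv[...,1]>120)&(T[...,2]<-20)&(T[...,2]>-30);P=T[m]
q=P[abs(P[:,1])<6];print('handle x',np.percentile(q[:,0],[0.5,99.5]),'y',np.percentile(P[:,1],[1,99]),'z fit',np.polyfit(q[:,0],q[:,2],1))
W=cloud(c)
v,u=np.mgrid[0:384,0:512]
m=(hsv[...,0]<14)&(hsv[...,1]>180)&(u>430)&(v>310);P=W[m];P=P[P[:,2]>60];print('pin',len(P),P.mean(0),P[:,2].max())
E
```

```text
ring c [65.4  1. ] topz -23.429458794207598
((65.15132904052734, 1.1183812618255615), 25.983623504638672)
handle x [-38.6  47.3] y [-9.2 10. ] z fit [ -0.  -26.1]
pin 23 [ 580.3 -283.3   61. ] 62.17545987998516
```

```bash
python3 -m handwheel '[[[1,-7.2,19.1,0.3,0,0,-0.11],[1,-7.2,19.1,0.3,0,0,-0.11],[1,-7.2,19.1,0.3,0,0,-0.11],[1,-7.2,19.1,0.3,0,0,-0.11],[1,-7.2,19.1,0.3,0,0,-0.11]]]'
```

```text
t: 4.3
tcp_pos: [617.7, -258.6, 124.2]
eef_rot: [[0.808, 0.589, -0.007], [0.589, -0.808, 0.0], [-0.005, -0.004, -1.0]]
contact_force: [0.2, 0.8, -3.2]
gripper_width: 18.2
gripper_force: 98.8
```

```bash
python3 - <<'E'
from h import *
print(rel(down(36.5),[623.4,-251.6,90]))
E
```

```text
([0.89, -0.22, 3.41], [-0.004, 0.005, -0.007])
```

```bash
python3 -m handwheel '[[[1,0.6,-0.1,1.5,0,0,0],[1,0.6,-0.1,3.4,0,0,0],[1,0.6,-0.1,3.4,0,0,0],[1,0.6,-0.1,3.4,0,0,0]]]'
python3 - <<'E'
from h import *
print(rel(down(36.5),[623.4,-251.6,80]))
np.set_printoptions(precision=1,suppress=True)
c=snap('top');im=c['image'];x,y=proj(c,[600,-270,80]).astype(int);a=im[y-40:y+40,x-45:x+45]
d=snap('scene');im=d['image'];x,y=proj(d,[590,-280,70]).astype(int);b=im[y-40:y+40,x-45:x+45]
show(np.hstack([a,b]),'f.png',4)
E
```

```text
t: 4.7
tcp_pos: [623.2, -246.6, 93.3]
eef_rot: [[0.804, 0.595, -0.004], [0.595, -0.804, 0.002], [-0.002, -0.004, -1.0]]
contact_force: [0.2, 0.2, -4.4]
gripper_width: 18.0
gripper_force: 98.7
([-0.28, 0.42, 1.33], [-0.004, 0.002, 0.001])
```

View pics/f.png

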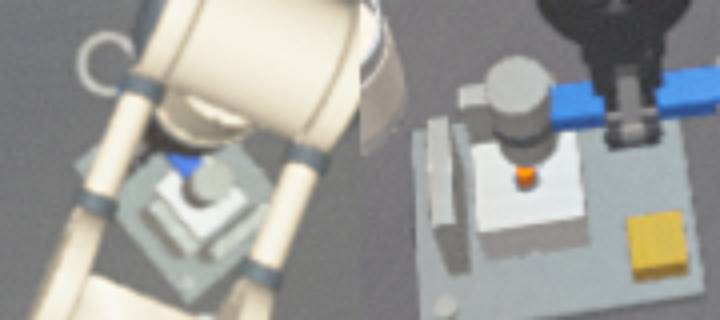

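The head sits over the orange pin (525,178), with the gripper to its right and clear of the stops and the brass block.

```bash
python3 -m handwheel '[[[1,-0.2,0.4,0.5,0,0,0],[1,-0.2,0.4,1.3,0,0,0],[1,-0.2,0.4,1.8,0,0,0],[1,-0.2,0.4,2.2,0,0,0],[1,-0.2,0.4,2.2,0,0,0]]]' 120
python3 -c "
from h import *
print(rel(down(36.5),[623.4,-251.6,63]))"
```

```text
t: 5.3
tcp_pos: [624.7, -253.2, 74.1]
eef_rot: [[0.805, 0.594, 0.0], [0.594, -0.805, -0.0], [-0.0, 0.0, -1.0]]
contact_force: [-0.2, -0.3, -0.9]
gripper_width: 17.6
gripper_force: 121.6
([-0.01, -0.21, 1.11], [0.0, 0.0, -0.001])
```

```bash
python3 -m handwheel '[[[1,0,-0.1,0.4,0,0,0],[1,0,-0.1,0.7,0,0,0],[1,0,-0.1,0.8,0,0,0],[1,0,-0.1,0.8,0,0,0]]]'
python3 -m handwheel '[[[1,0,0,0.2,0,0,0],[1,0,0,0.4,0,0,0],[1,0,0,0.4,0,0,0]]]'
```

```text
t: 5.7
tcp_pos: [624.6, -252.9, 66.2]
eef_rot: [[0.805, 0.594, 0.001], [0.594, -0.805, -0.001], [0.0, 0.002, -1.0]]
contact_force: [2.8, -3.4, 3.0]
gripper_width: 17.6
gripper_force: 121.8
t: 6.0
tcp_pos: [624.8, -252.7, 63.9]
eef_rot: [[0.805, 0.594, 0.002], [0.594, -0.805, -0.002], [0.001, 0.003, -1.0]]
contact_force: [1.5, -1.6, 8.9]
gripper_width: 17.8
gripper_force: 123.0
```

```bash
python3 -m handwheel '[[[1,0,0,0.2,0,0,0],[1,0,0,0.4,0,0,0],[1,0,0,0.4,0,0,0],[1,0,0,0.4,0,0,0]]]'
```

```text
t: 6.4
tcp_pos: [625.3, -252.7, 63.1]
eef_rot: [[0.805, 0.594, 0.005], [0.594, -0.805, -0.002], [0.002, 0.005, -1.0]]
contact_force: [-3.0, 1.8, 21.4]
gripper_width: 17.4
gripper_force: 124.6
```

```bash
python3 -m handwheel '[[[1,0,0,0.2,0,0,0],[1,0,0,0.3,0,0,0],[1,0,0,0.3,0,0,0]]]'
python3 -m handwheel '[[[1,0,0,-1,0,0,0],[1,0,0,-4,0,0,0],[1,0,0,-7,0,0,0],[1,4,0,-9,0,0,0],[1,7,0,-9,0,0,0]]]'
python3 - <<'E'
from h import *
np.set_printoptions(precision=1,suppress=True)
c=snap('wrist');W=cloud(c);np.save('pics/Ww.npy',W)
d=snap('scene');im=d['image'];x,y=proj(d,[590,-280,55]).astype(int);b=im[y-40:y+40,x-50:x+50]
show(np.hstack([cv2.resize(b,(400,320)),cv2.resize(c['image'],(400,320))]),'g.png',1)
o=get_obs();T=(W-o['tcp_pos'])@np.array(o['eef_rot'])
hsv=cv2.cvtColor(c['image'],cv2.COLOR_RGB2HSV).astype(int)
m=(T[...,2]<-10)&(T[...,0]>52)&(T[...,0]<110)&(abs(T[...,1])<45)&(hsv[...,1]<90);P=T[m]
print('ring',cv2.minEnclosingCircle(P[:,:2].astype(np.float32)),np.polyfit(P[:,0],P[:,2],1),P[:,2].mean())
m=(hsv[...,0]>100)&(hsv[...,0]<125)&(hsv[...,1]>120)&(T[...,2]<-18)&(T[...,2]>-34)&(abs(T[...,1])<6);P=T[m];print('handle zfit',np.polyfit(P[:,0],P[:,2],1))
for n,C in (('w',c),('s',d)):
    h=cv2.cvtColor(C['image'],cv2.COLOR_RGB2HSV).astype(int);w=cloud(C)
    m=(h[...,0]<16)&(h[...,1]>150)&(np.hypot(w[...,0]-580,w[...,1]+284)<20);P=w[m];print(n,'pin',len(P),P.mean(0),np.sort(P[:,2])[-4:])
    m=(h[...,1]<60)&(np.hypot(w[...,0]-580,w[...,1]+284)<20)&(w[...,2]>40)&(w[...,2]<56);P=w[m];print('block z',len(P),np.median(P[:,2]))
E
```

```text
t: 6.7
tcp_pos: [626.1, -251.9, 61.5]
eef_rot: [[0.804, 0.594, 0.007], [0.594, -0.804, -0.002], [0.005, 0.005, -1.0]]
contact_force: [-1.7, 4.3, 25.3]
gripper_width: 17.4
gripper_force: 125.8
t: 7.2
tcp_pos: [681.7, -209.9, 147.5]
eef_rot: [[0.805, 0.593, 0.003], [0.593, -0.805, 0.001], [0.003, 0.001, -1.0]]
contact_force: [0.4, -0.1, -4.0]
gripper_width: 17.6
gripper_force: 121.7
ring ((62.054168701171875, 2.099916934967041), 25.9898681640625) [  0.  -22.9] -21.081985040617568
handle zfit [  0.  -27.7]
w pin 0 [nan nan nan] []
block z 0 nan
s pin 0 [nan nan nan] []
block z 267 49.434772947193196<stdin>:13: RuntimeWarning: Mean of empty slice.
  ret = um.true_divide(
  return _methods._mean(a, axis=axis, dtype=dtype,
  ret = ret.dtype.type(ret / rcount)
```

View pics/g.png

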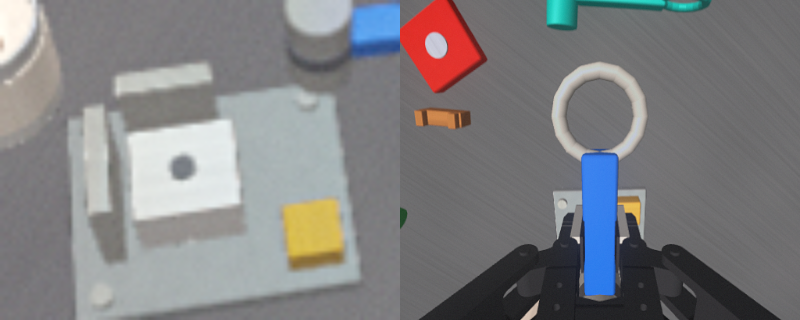

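The pin has disappeared into its grey collar at (182,167), so it is flush, and the can is untouched. Next I go to the pre-hang pose.

```bash
sed -i 's/off=70\./off=62.5/' h.py; python3 - <<'E'
from h import *
np.set_printoptions(precision=3,suppress=True)
print(hang(170,68));print(rel(*hang(170,68)));
E
python3 -c "import json
print(json.dumps('skip'))"
```

```text
(array([[-0.06 ,  0.997, -0.042],
       [ 0.817,  0.073,  0.572],
       [ 0.574,  0.   , -0.819]]), array([552.62 ,  22.954, 106.945]))
([3.33, -26.14, 3.66], [0.303, 0.555, -0.973])
"skip"
```

```bash
python3 -m handwheel '[[[1,3.3,-26,-4,0.303,0.555,-0.973],[1,3.3,-26,-4,0.303,0.555,-0.973],[1,3.3,-26,-4,0.303,0.555,-0.973],[1,3.3,-26,-4,0.303,0.555,-0.973],[1,3.3,-26,-4,0.303,0.555,-0.973]]]'
python3 - <<'E'
from h import *
print(rel(*hang(150,68)),get_obs()['joints'].round(0))
E
```

```text
t: 7.8
tcp_pos: [557.3, 6.7, 180.6]
eef_rot: [[0.281, 0.959, 0.041], [0.878, -0.274, 0.393], [0.388, -0.074, -0.919]]
contact_force: [-0.5, -0.5, -2.7]
gripper_width: 18.1
gripper_force: 121.5
([0.28, -1.0, 6.97], [0.106, 0.196, -0.344]) [-17.  -1.  85.  23. 100.   3.]
```

```bash
python3 -m handwheel '[[[1,0.3,-1,7,0.106,0.196,-0.344],[1,0.3,-1,7,0.106,0.196,-0.344],[1,0.3,-1,7,0.106,0.196,-0.344],[1,0.3,-1,7,0.106,0.196,-0.344],[1,0.3,-1,7,0.106,0.196,-0.344]]]'
python3 - <<'E'
from h import *
np.set_printoptions(precision=1,suppress=True)
print(rel(*hang(110,68)),get_obs()['joints'].round(0))
c=snap('wrist');d=snap('scene')
im=d['image'];b=im[60:130,255:335]
show(np.hstack([cv2.resize(c['image'],(500,400)),cv2.resize(b,(300,400))]),'hk.png',1)
A=np.array([-.819,0,-.574]);N=np.array([-.574,0,.819]);q=np.radians(PSI);J=np.array([[np.cos(q),-np.sin(q),0],[np.sin(q),np.cos(q),0],[0,0,1]])
for n,a in dict(seat=(0,0),tip=(16,45),hinge=(-16,62)).items():
    X=J@(np.array([0,0,200])+a[0]*A+a[1]*N)+[*JO,0]; print(n,X,proj(c,X),proj(d,X))
W=cloud(d);h=cv2.cvtColor(im,cv2.COLOR_RGB2HSV).astype(int)
L=(W-[*JO,0])@J
for n,m in dict(red=((h[...,0]<8)|(h[...,0]>172))&(h[...,1]>120),grey=h[...,1]<70).items():
    m=m&(np.abs(L[...,0])<90)&(np.abs(L[...,1])<40)&(L[...,2]>180)&(L[...,2]<300);P=L[m];print(n,len(P),P.mean(0),np.percentile(P,[3,97],axis=0))
E
```

```text
t: 8.3
tcp_pos: [553.8, 37.3, 118.7]
eef_rot: [[-0.053, 0.998, -0.038], [0.82, 0.066, 0.568], [0.57, -0.001, -0.822]]
contact_force: [0.5, 0.4, -3.8]
gripper_width: 17.4
gripper_force: 121.6
([4.16, -0.25, 0.12], [0.003, 0.005, -0.007]) [-19.   5.  88.  32. 100. -21.]
seat [536.6 241.1 200. ] [ 250.1 -177.9] [286.5 105.8]
tip [539.5 202.3 227.7] [ 249.3 -221.8] [281.5 105.8]
hinge [538.2 218.7 260. ] [ 248.2 -346.5] [284.6  91.2]
red 17 [-26.9  -1.4 242.5] [[-31.3  -2.9 231.4]
 [-24.2   0.5 253.3]]
grey 117 [-15.3  -2.  230.4] [[-39.1  -5.5 195.1]
 [  8.5   3.7 278.5]]
```

View pics/hk.png

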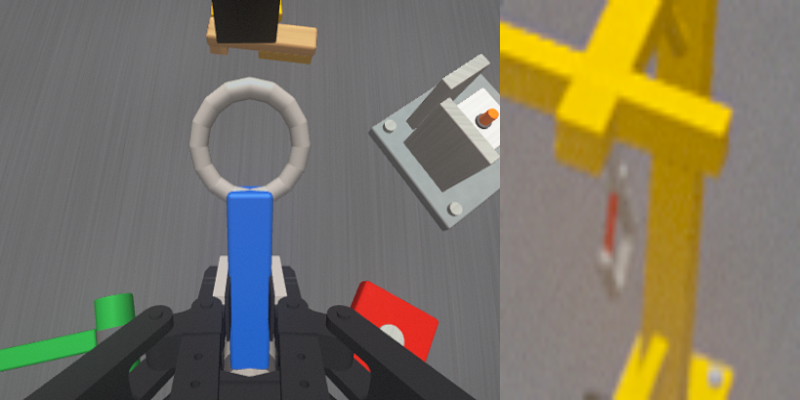

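The ring is centred at (250,140) in the wrist view, and the other jig is at right. The hook can be seen only in the scene camera, at about (612,230) in the crop, and its depth points agree with the predicted hook to about 2 mm.

```bash
python3 -m handwheel '[[[1,4,-0.2,0.1,0,0,-0.007],[1,8,-0.2,0.1,0,0,-0.007],[1,9.5,-0.2,0.1,0,0,-0.007],[1,9.5,-0.2,0.1,0,0,-0.007]]]'
cat > meas.py <<'E'
from h import *
import sys
np.set_printoptions(precision=1,suppress=True)
d=snap('scene');im=d['image']
q=np.radians(PSI);J=np.array([[np.cos(q),-np.sin(q),0],[np.sin(q),np.cos(q),0],[0,0,1]])
L=(cloud(d)-[*JO,0])@J
A=np.array([-.819,0,-.574]);N=np.array([-.574,0,.819])
K=np.stack([(L-[0,0,200])@A,L[...,1],(L-[0,0,200])@N],-1)
h=cv2.cvtColor(im,cv2.COLOR_RGB2HSV).astype(int)
o=get_obs();print('tcp hook frame',(lambda l:np.array([(l-[0,0,200])@A,l[1],(l-[0,0,200])@N]))((np.array(o['tcp_pos'])-[*JO,0])@J),o['contact_force'])
T=(cloud(d)-o['tcp_pos'])@np.array(o['eef_rot'])
m=(h[...,1]<90)&(T[...,0]>40)&(T[...,0]<96)&(abs(T[...,1])<30)&(abs(T[...,2]+19)<8)
P=T[m];print('ring tool',len(P),P.mean(0),np.percentile(P,[2,98],axis=0))
P=K[m];print('ring a,y,n',P.mean(0),np.percentile(P,[2,98],axis=0))
m=(((h[...,0]<8)|(h[...,0]>172))&(h[...,1]>120))&(abs(K[...,0])<40)&(abs(K[...,1])<20)&(K[...,2]>0)&(K[...,2]<80);P=K[m];print('gate',len(P),P.mean(0) if len(P) else '')
b=im[45:145,245:345];show(b,sys.argv[1],5)
E
python3 meas.py h1.png; python3 -c "
from h import *
print(rel(*hang(22,68)))"
```

```text
t: 8.8
tcp_pos: [547.1, 117.6, 176.4]
eef_rot: [[-0.07, 0.997, -0.034], [0.82, 0.077, 0.567], [0.568, 0.012, -0.823]]
contact_force: [-0.2, -1.0, -4.4]
gripper_width: 17.6
gripper_force: 121.6
tcp hook frame [117.1  -1.1  51. ] [-0.4 -0.1 -4.3]
ring tool 115 [ 72.1   7.4 -15.3] [[ 45.6 -19.1 -18.8]
 [ 91.2  26.1 -11.6]]
ring a,y,n [44.8 -7.9 65.8] [[ 25.8 -26.7  62. ]
 [ 71.3  18.6  69.3]]
gate 17 [-2.2 -1.5 50.7]
([3.26, -0.09, 0.14], [0.006, 0.007, 0.007])
```

View pics/h1.png

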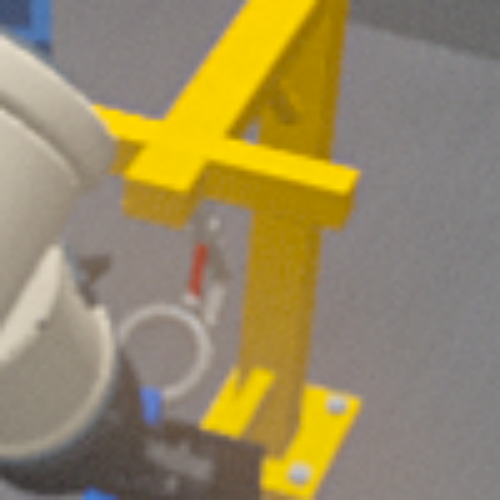

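```bash
sed -i 's/off=62.5/off=64./' h.py; python3 -m handwheel '[[[1,2,0,0.1,0.006,0.007,0.007],[1,3.1,0,0.1,0.006,0.007,0.007],[1,3.1,0,0.1,0.006,0.007,0.007],[1,3.1,0,0.1,0.006,0.007,0.007]]]'
python3 meas.py h2.png; python3 -c "
from h import *
print(rel(*hang(22,68)))
print(rel(*hang(22,40)))"
```

```text
t: 9.25
tcp_pos: [544.7, 141.3, 189.5]
eef_rot: [[-0.057, 0.997, -0.044], [0.816, 0.072, 0.573], [0.575, -0.003, -0.818]]
contact_force: [0.1, 0.1, -4.0]
gripper_width: 17.5
gripper_force: 121.6
tcp hook frame [88.3 -0.8 48.7] [ 0.2  0.  -4.4]
ring tool 113 [ 71.1   7.8 -14.7] [[ 43.  -17.5 -20. ]
 [ 89.4  24.1 -11.3]]
ring a,y,n [17.2 -8.8 63.5] [[ -1.2 -25.1  60.2]
 [ 45.3  16.5  68.8]]
gate 10 [-1.2 -1.6 50.3]
([0.22, -0.08, -0.06], [-0.002, -0.002, -0.003])
([0.22, -0.07, 2.74], [-0.002, -0.002, -0.003])
```

View pics/h2.png

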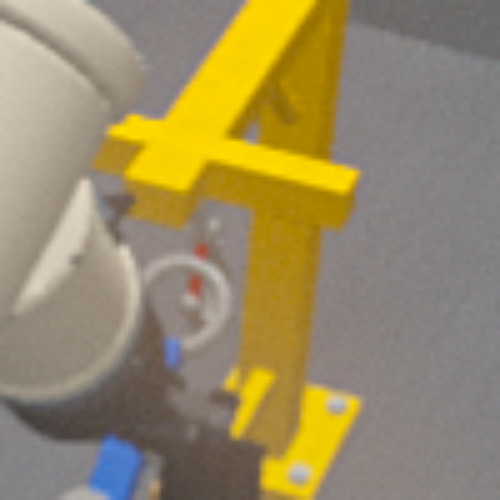

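The nose tip at (190,300) shows inside the ring, with the gate crossing its upper rim. Now I push along −n.

```bash
python3 -m handwheel '[[[1,0.2,0,0.5,0,0,0],[1,0.2,0,1.2,0,0,0],[1,0.2,0,1.8,0,0,0],[1,0.2,0,2.4,0,0,0],[1,0.2,0,2.4,0,0,0]]]'
python3 -m handwheel '[[[1,0,0,0.5,0,0,0],[1,0,0,1,0,0,0],[1,0,0,1.3,0,0,0],[1,0,0,1.3,0,0,0]]]'
python3 -c "
from h import *
print(rel(*hang(22,30)))
print(get_obs()['moment'])"
```

```text
t: 9.8
tcp_pos: [543.2, 157.1, 169.6]
eef_rot: [[-0.056, 0.997, -0.045], [0.817, 0.072, 0.573], [0.574, -0.005, -0.819]]
contact_force: [1.4, -3.7, -6.2]
gripper_width: 17.5
gripper_force: 121.8
t: 10.2
tcp_pos: [542.4, 165.7, 160.3]
eef_rot: [[-0.058, 0.997, -0.046], [0.815, 0.073, 0.575], [0.576, -0.004, -0.817]]
contact_force: [0.0, 0.2, -3.7]
gripper_width: 17.9
gripper_force: 121.7
([-0.13, -0.02, -0.05], [-0.003, -0.004, -0.002])
[-0.47345824 -0.02181942 -0.01538066]
```

```bash
sed -i 's/^b=im.*$//' meas.py; cat >> meas.py <<'E'
print('gate pts (a,n):',K[m][:,[0,2]].round(0).tolist())
E
python3 meas.py; python3 -m handwheel '[[[1,-0.1,0,0.5,0,0,0],[1,-0.1,0,1,0,0,0],[1,-0.1,0,1,0,0,0]]]'; python3 meas.py
```

```text
tcp hook frame [84.5 -0.4 11.3] [-0.1 -0.3 -3.4]
ring tool 100 [ 69.5   9.2 -14.9] [[ 44.  -17.2 -23.6]
 [ 88.3  24.1 -11.4]]
ring a,y,n [15.1 -9.8 26.4] [[ -3.7 -24.7  23. ]
 [ 40.6  16.6  35.2]]
gate 14 [-2.3 -1.8 51.3]
gate pts (a,n): [[-10.0, 59.0], [-10.0, 61.0], [-8.0, 57.0], [-7.0, 54.0], [-7.0, 54.0], [-4.0, 55.0], [-7.0, 47.0], [-2.0, 54.0], [-1.0, 50.0], [1.0, 48.0], [3.0, 47.0], [7.0, 50.0], [5.0, 44.0], [6.0, 40.0]]
t: 10.55
tcp_pos: [542.1, 170.3, 151.3]
eef_rot: [[-0.057, 0.997, -0.045], [0.816, 0.073, 0.574], [0.576, -0.004, -0.818]]
contact_force: [-0.2, -0.9, -3.6]
gripper_width: 18.0
gripper_force: 121.7
tcp hook frame [86.1 -0.5  1.3] [-0.4 -0.4 -2.2]
ring tool 98 [ 69.3   9.8 -14.7] [[ 43.9 -16.5 -19.9]
 [ 88.8  24.2 -11.2]]
ring a,y,n [ 16.8 -10.4  16.2] [[ -2.7 -24.8  12.7]
 [ 42.2  15.8  21.3]]
gate 16 [-1.9 -1.4 49.6]
gate pts (a,n): [[-10.0, 59.0], [-9.0, 54.0], [-10.0, 52.0], [-6.0, 55.0], [-8.0, 52.0], [-4.0, 54.0], [-7.0, 46.0], [-2.0, 53.0], [-1.0, 49.0], [1.0, 46.0], [1.0, 47.0], [4.0, 46.0], [3.0, 47.0], [7.0, 49.0], [5.0, 43.0], [7.0, 41.0]]
```

The gate is shut again (its points have not changed) with the ring below it at n≈19 and the nose inside the ring. I seat the ring, then swing the hammer gently down in the grip.

```bash
cat >> h.py <<'E'
def hung(th,n=11.,a=0.,ex=86.):
    t=np.radians(th);t0=np.radians(35)
    B=hang(a,n,off=0)[1]+0
    # B: bar point as tcp with off=0 at 35deg minus pinch -> add back pinch
    R0=hang(a,n,off=0)[0]; B=B-R0[:,2]*pinch_z
    R=hang(a,n,th=th)[0]
    return R,B-ex*R[:,0]+R[:,2]*pinch_z
E
python3 -m handwheel '[[[1,0,0,0.4,0,0,0],[1,0,0,0.8,0,0,0],[1,0,0,0.8,0,0,0]]]'
python3 - <<'E'
from h import *
print(rel(*hung(35)))
R0,t0=np.array(get_obs()['eef_rot']),np.array(get_obs()['tcp_pos'])
b=hung(35)
for th in (43,50,57,64,70,78): print(th,rel(*hung(th),R0=b[0],t0=b[1]))
E
```

```text
t: 10.9
tcp_pos: [542.4, 174.5, 145.6]
eef_rot: [[-0.058, 0.997, -0.043], [0.816, 0.072, 0.574], [0.576, -0.002, -0.818]]
contact_force: [1.1, -1.4, -1.7]
gripper_width: 17.8
gripper_force: 122.0
([-0.01, -0.09, 0.15], [-0.001, -0.003, -0.002])
43 ([0.34, 0.0, 1.18], [0.0, 0.14, -0.0])
50 ([0.78, -0.0, 2.16], [-0.0, 0.262, 0.0])
57 ([1.33, -0.0, 3.09], [0.0, 0.384, -0.0])
64 ([1.98, -0.0, 3.93], [0.0, 0.506, -0.0])
70 ([2.63, -0.0, 4.59], [0.0, 0.611, -0.0])
78 ([3.59, -0.0, 5.36], [0.0, 0.75, -0.0])
```

```bash
python3 -m handwheel '[[[1,0.35,0,1.2,0,0.14,0],[1,0.8,0,2.15,0,0.262,0],[1,1.3,0,3.1,0,0.384,0],[1,1.3,0,3.1,0,0.384,0]]]'
python3 meas.py; python3 - <<'E'
from h import *
print(rel(*hung(57)),get_obs()['joints'].round())
b=hung(57)
for th in (64,70,77): print(th,rel(*hung(th),R0=b[0],t0=b[1]))
E
```

```text
t: 11.3
tcp_pos: [539.1, 202.0, 124.5]
eef_rot: [[-0.03, 0.997, -0.064], [0.539, 0.07, 0.839], [0.842, -0.009, -0.54]]
contact_force: [-1.3, -6.3, -0.7]
gripper_width: 17.5
gripper_force: 122.9
tcp hook frame [ 74.9  -0.4 -37.9] [-0.1 -3.7 -1.7]
ring tool 145 [ 65.5   1.8 -15.9] [[ 41.8 -21.  -22. ]
 [ 87.6  23.4 -12. ]]
ring a,y,n [20.2 -2.6  1.4] [[ -1.  -24.2  -8.3]
 [ 44.4  20.2  13.3]]
gate 16 [-1.8 -1.5 49.9]
gate pts (a,n): [[-10.0, 60.0], [-9.0, 55.0], [-10.0, 54.0], [-5.0, 58.0], [-7.0, 53.0], [-4.0, 54.0], [-6.0, 49.0], [-2.0, 53.0], [0.0, 52.0], [1.0, 45.0], [1.0, 47.0], [3.0, 45.0], [2.0, 43.0], [6.0, 45.0], [5.0, 43.0], [7.0, 43.0]]
([0.17, -0.04, 0.14], [-0.001, -0.001, -0.007]) [-12.   7.  96.  54.  96. -19.]
64 ([0.29, 0.0, 1.03], [0.0, 0.122, 0.0])
70 ([0.64, 0.0, 1.89], [0.0, 0.227, 0.0])
77 ([1.16, 0.0, 2.83], [0.0, 0.349, 0.0])
```

```bash
python3 -m handwheel '[[[1,0.2,0,0.8,0,0.122,0],[1,0.5,0,1.6,0,0.227,0],[1,0.9,0,2.4,0,0.33,0],[1,0.9,0,2.4,0,0.33,0]]]'
python3 meas.py; python3 - <<'E'
from h import *
print(rel(*hung(77)),get_obs()['joints'].round(),get_obs()['moment'])
E
```

```text
t: 11.75
tcp_pos: [537.1, 228.1, 119.2]
eef_rot: [[-0.009, 0.997, -0.074], [0.243, 0.074, 0.967], [0.97, -0.009, -0.243]]
contact_force: [-0.3, -0.4, -3.6]
gripper_width: 17.5
gripper_force: 121.8
tcp hook frame [ 56.4  -0.2 -57.3] [-0.6 -0.8 -3. ]
ring tool 125 [ 65.5   1.2 -15.1] [[ 40.6 -21.7 -21.6]
 [ 87.7  24.  -11.2]]
ring a,y,n [16.7 -1.9 -3. ] [[ -0.4 -24.6 -18.2]
 [ 38.4  21.1  11.5]]
gate 17 [-2.2 -1.5 50.8]
gate pts (a,n): [[-11.0, 57.0], [-11.0, 57.0], [-9.0, 53.0], [-9.0, 57.0], [-6.0, 55.0], [-6.0, 57.0], [-4.0, 53.0], [-6.0, 50.0], [-3.0, 51.0], [-0.0, 51.0], [2.0, 47.0], [1.0, 46.0], [4.0, 48.0], [3.0, 46.0], [6.0, 46.0], [5.0, 44.0], [7.0, 44.0]]
([0.17, -0.02, 0.57], [-0.002, 0.021, -0.006]) [-14.  15.  98.  70. 100. -27.] [-1.02030957 -0.049015    0.04120532]
```

```bash
python3 -m handwheel '[[[1,-0.2,0,0.2,0,0.02,0],[1,-0.4,0,0.3,0,0.04,0],[1,-0.4,0,0.3,0,0.04,0]]]' 40
python3 -m handwheel '[[[2.2,0,0,0,0,0,0],[2.6,0,0,0,0,0,0],[4,0,0,0,0,0,0],[6,0,0,0,0,0,0],[6,0,0,0,0,0,0]]]'
python3 meas.py
```

```text
t: 12.1
tcp_pos: [538.2, 229.7, 117.6]
eef_rot: [[-0.013, 0.997, -0.072], [0.203, 0.073, 0.977], [0.979, -0.002, -0.203]]
contact_force: [-0.2, -0.9, -3.3]
gripper_width: 17.7
gripper_force: 121.9
t: 12.6
tcp_pos: [538.3, 229.6, 118.0]
eef_rot: [[-0.013, 0.997, -0.071], [0.202, 0.072, 0.977], [0.979, -0.002, -0.202]]
contact_force: [-0.4, 0.0, 0.6]
gripper_width: 59.8
gripper_force: 0.0
tcp hook frame [ 56.6  -0.8 -60.6] [-0.3  0.1  0.1]
ring tool 114 [ 66.6   1.2 -15.3] [[ 41.7 -22.  -19.8]
 [ 85.7  23.7 -11.2]]
ring a,y,n [18.6 -2.2 -3.8] [[  4.4 -24.7 -21.6]
 [ 37.   21.1  11.6]]
gate 17 [-2.3 -1.4 50.2]
gate pts (a,n): [[-10.0, 58.0], [-12.0, 55.0], [-8.0, 56.0], [-10.0, 54.0], [-7.0, 53.0], [-7.0, 55.0], [-4.0, 53.0], [-6.0, 51.0], [-3.0, 50.0], [-0.0, 52.0], [2.0, 47.0], [1.0, 47.0], [5.0, 49.0], [3.0, 44.0], [6.0, 44.0], [5.0, 43.0], [7.0, 41.0]]
```

```bash
python3 -m handwheel '[[[6,0,0,-1,0,0,0],[6,0,0,-3,0,0,0],[6,0,0,-6,0,0,0],[6,0,0,-9,0,0,0],[6,0,0,-13,0,0,0]]]'
python3 -m handwheel '[[[6,0,0,-3,0,0,0],[6,0,0,-5,0,0,0],[6,0,0,-5,0,0,0],[6,0,0,-5,0,0,0],[6,0,0,-5,0,0,0]]]'
cat > fin.py <<'E'
from h import *
np.set_printoptions(precision=1,suppress=True)
q=np.radians(PSI);J=np.array([[np.cos(q),-np.sin(q),0],[np.sin(q),np.cos(q),0],[0,0,1]])
for n in ('scene','wrist'):
    d=snap(n);W=cloud(d);L=(W-[*JO,0])@J
    h=cv2.cvtColor(d['image'],cv2.COLOR_RGB2HSV).astype(int)
    s=(abs(L[...,0])<60)&(abs(L[...,1])<35)
    for k,m in dict(handle=(h[...,0]>100)&(h[...,0]<125)&(h[...,1]>120)&(L[...,2]>40)&(L[...,2]<240),ring=(h[...,1]<80)&(L[...,2]>150)&(L[...,2]<192),head=(h[...,1]<80)&(L[...,2]>45)&(L[...,2]<110),gate=((h[...,0]<8)|(h[...,0]>172))&(h[...,1]>120)&(L[...,2]>205)).items():
        P=L[m&s]
        if len(P)>3: print(n,k,len(P),P.mean(0),np.percentile(P,[2,98],axis=0).tolist() and np.percentile(P,[2,98],axis=0).round(0).tolist())
E
python3 fin.py
```

```text
t: 13.15
tcp_pos: [547.0, 101.6, 144.2]
eef_rot: [[-0.012, 0.997, -0.072], [0.202, 0.073, 0.977], [0.979, -0.003, -0.202]]
contact_force: [0.2, 0.1, 0.1]
gripper_width: 60.2
gripper_force: 0.0
t: 13.65
tcp_pos: [550.7, 54.4, 153.8]
eef_rot: [[-0.012, 0.997, -0.072], [0.201, 0.073, 0.977], [0.979, -0.003, -0.202]]
contact_force: [-0.7, -0.2, -0.5]
gripper_width: 60.0
gripper_force: 0.0
scene handle 22 [-20.9   0.6 110.2] [[-25.0, -8.0, 81.0], [-15.0, 7.0, 164.0]]
scene ring 91 [-13.6  -1.7 172.3] [[-21.0, -25.0, 153.0], [-6.0, 21.0, 191.0]]
scene head 345 [-10.8  -8.1  72.9] [[-48.0, -30.0, 48.0], [19.0, 26.0, 100.0]]
scene gate 17 [-26.9  -1.4 242.5] [[-33.0, -4.0, 231.0], [-23.0, 1.0, 254.0]]
wrist handle 1412 [-22.7   1.3 123.4] [[-26.0, -8.0, 79.0], [-19.0, 11.0, 162.0]]
wrist ring 634 [-15.3   0.6 175.2] [[-18.0, -24.0, 159.0], [-12.0, 25.0, 192.0]]
wrist head 2026 [-12.4   0.8  72.2] [[-49.0, -27.0, 48.0], [15.0, 29.0, 99.0]]
wrist gate 223 [-29.    1.  242.9] [[-33.0, -2.0, 231.0], [-25.0, 4.0, 254.0]]
```

```bash
for i in 1 2 3; do python3 -m handwheel '[[[6,0,0,0,0,0,0],[6,0,0,0,0,0,0],[6,0,0,0,0,0,0],[6,0,0,0,0,0,0],[6,0,0,0,0,0,0]]]' >/dev/null; done
python3 fin.py | grep wrist
python3 - <<'E'
from h import *
np.set_printoptions(precision=1,suppress=True)
o=load('top');c=snap('top');V=cloud(c)
h=cv2.cvtColor(c['image'],cv2.COLOR_RGB2HSV).astype(int);z=V[...,2]
def near(x,y,r):return np.hypot(V[...,0]-x,V[...,1]-y)<r
P=V[near(445,-282,60)&(z>70)];print('can',len(P),P.mean(0))
P=V[near(660,-10,70)&(z>10)&((h[...,0]<8)|(h[...,0]>172))&(h[...,1]>120)];print('magnet',len(P),P.mean(0))
P=V[near(580,-284,12)];print('pin area z',np.percentile(P[:,2],[0,50,100]))
E
```

```text
wrist handle 1375 [-22.7   1.3 123.3] [[-26.0, -8.0, 80.0], [-19.0, 10.0, 162.0]]
wrist ring 631 [-15.3   0.6 175.4] [[-18.0, -24.0, 160.0], [-12.0, 25.0, 192.0]]
wrist head 1996 [-12.4   0.5  72.1] [[-49.0, -27.0, 48.0], [15.0, 28.0, 99.0]]
wrist gate 221 [-29.1   0.6 242.8] [[-33.0, -2.0, 232.0], [-25.0, 3.0, 254.0]]
can 219 [ 450.2 -262.2  212.3]
magnet 348 [676.4  -0.3  18. ]
pin area z [288.9 293.5 299.9]
```

```bash
python3 -c "
from h import *
print(sign_off())"
```

```text
the job is handed in; nothing more can be done
None
```

I handed the job in at about 15 s on the robot's clock: the hammer drove the pin flush, and it now hangs still from the snap hook with the gate shut and the gripper clear. The last camera readings show the magnet block in place; I did not re-check the can or the brush at the end, but nothing was moved near them.

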